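# Open the green-lidded touch bin on the sill

### The job

Open the steel touch bin with the green lid: with your fingertips press the front of the lid down until the catch inside gives, then let go and move away so that the spring swings the lid fully open by itself. Do not pull or lift the lid up, do not force it, leave the grey-lidded bin shut, and do not shift, lift or knock over either bin or anything else standing on the sill.

Things in the scene. Friction and masses are not known exactly. Their poses are not given: they have to be found in the camera images.
- green_bin: Food-waste bin with the green lid: loose round steel tabletop bin, 170 mm across, 217 mm high to the top of the shut, level lid (178 mm across); about 1 kg. Origin at the centre of its underside, z up. Its front, with the catch, is its own -x side, turned roughly to the robot; the black hinge housing is on its +x side, 103 mm out.
- green_bin_pad (a point): Centre of the dark round thumb pad (26 mm across) on top of the green lid at its front, 70 mm from the lid's centre opposite the hinge, 218 mm above the sill when shut; it moves with the lid. Press here, straight down: the lid gives under about 4 N, the touch catch lets go after about 4 mm and stays unlatched, and a firm stop comes at about 7 mm.
- green_bin_lid (a joint): Angle of the green lid about its hinge (level, 90 mm behind the lid's centre, 204 mm above the sill): 0 shut, -0.045 rad pressed to the stop, +1.4 fully open, front edge about 175 mm above the rim. Once unlatched and let go, a spring lifts it at about 1.5 rad/s and holds it open; fingers left above the lid stop it, and it follows them as they rise.
- grey_bin: Second bin of exactly the same build, with a grey lid, to be left shut. Origin at the centre of its underside.
- grey_bin_lid (a joint): Angle of the grey lid, same meaning: 0 shut, positive open.
- dispenser: Empty stainless push dispenser with chrome press pump, 68 mm across, 178 mm high, its spout reaching 52 mm from the axis; loose, 0.2 kg; origin at the centre of its underside.
- nail_brush: Grey plastic nail brush lying bristles down, 45 x 95 x 45 mm, long along its y; loose; origin at the centre of its underside.
- sugar_bowl: White ceramic sugar bowl with its lid on, 96 mm across (128 mm over its two ears), 104 mm high; loose; origin at the centre of its underside.
Mind the look-alikes: they are no part of the job. Leave any brown look-alike of the sugar_bowl alone.

How it is judged:
By the outcome, as a careful person would: the job done as asked, in the order asked, and still so for the second after the job is handed in, with the robot touching nothing.
It also fails if it takes over 32 s, if anything falls off the work surface, if the arm or the gripper's body presses on something with over 40 N, if the wrist force passes 120 N, or if a joint passes its speed limit or range.

### The arm

A 6-joint arm with a two-finger parallel gripper is mounted at the origin on the work surface. World frame = base frame: x ahead of the robot, y to its left, z up, the work surface at z = 0. Lengths are in m, angles in rad, forces in N, time in s.
With the tool pointing down it reaches from about 0.225 to 0.875 m from the base axis. Payload 3.4 kg.
Tool frame: the origin (TCP) lies between the finger pads; the fingertips stand 11 mm ahead of it and the grasp point (between the pads) lies 8 mm behind it; z points along the fingers, y is the line along which they close (so a half turn about z gives the same grasp; the last joint's range is limited). The gripper opens to 85 mm and grips with 20 to 120 N. Pads are 22 mm wide; open, the fingers measure 114 mm over their backs; the gripper's body (76 mm by 85 mm) begins 54 mm behind the grasp point. The pads swing forward as they close: fully open they stand 13 mm farther back than shut.
Start: joints at [1.059, 0.276, 1.505, -0, 1.361, -0.121], TCP at [0.219, 0.532, 0.242] pointing down, gripper open.
Joint ranges: [-2.89, 2.89], [-0.75, 2.08], [0.22, 2.7], [-1.18, 4.32], [0.11, 2.71], [-2.7, 2.7]. Speed limits (rad/s): [2.57, 2.57, 3.14, 3.14, 3.14, 3.14].

### API

Orientations are given as [roll, pitch, yaw] about the fixed x, y, z axes, in that order (R = Rz(yaw) Ry(pitch) Rx(roll)).
In Python, from rig import get_state, snapshot, hand_in, boxes_of, mark_of gives the robot as it stands.
- The arm moves only by the tool play_rows, never from a script. Its arguments are lists of equal length, an entry for each row: "rot": the turn, a rotation vector about the world's x, y, z in rad, a list of three; "delta_pos": the shift along the world's x, y, z in m, a list of three; "gripper": the finger opening in m, from 0 to 0.0854. A call has exactly 5 rows; each row is the pose to reach, as a shift and turn from the pose commanded when the call began; what a row does not reach only later rows make up. A row lasts 1/8 s, in which the tool goes at most 62.5 mm and 10.7 degrees, less where a joint would pass 70% of its speed; a pose out of reach is approached as far as the arm can. A call with a gripper value outside its range is refused whole. The fingers move at their own pace and stop on an object; "newtons" is the grip in N (left out, the last holds). Time passes only in rows, so rows that repeat a pose let the fingers close, or fill a call up. It gives the time, the measured TCP pose, the force, the opening and the grip force at its end, in the units of the state.
- get_state(): the state, without advancing time (a new reading comes with each control period).
- snapshot(name): name is "scene" or "top" or "wrist"; returns a dict with "pixels" (420x560x3 uint8, blue, green, red), "K" (3x3 intrinsics, pixels), "distortion" ([k1, k2, p1, p2, k3] as OpenCV has them; the pictures are not rectified), "position" and "orientation" of the camera in the world. Camera axes: x right, y up, looking along -z (the intrinsics and any distortion apply to the point x, -y, -z); pixel columns grow to the right and rows downward; lengths in m; the calibration is good to about 2 mm. A picture is of the moment at which its call begins. There is no depth.
- hand_in(): hands the job in; it is judged then, once.
Trained networks look in a picture, given as the dict that the camera call returned (one of the last four; its "shot" number tells which), for a name from the list of things; names that differ only in an ending like _2 or _b are one class to them, and where a whole thing is asked for, a point or a joint stands for the part that bears it (a point fixed in the world has none). Each returns a list of dicts, best first, with "p" (0 to 1); they miss things now and then, are a little off and sometimes report something else, mostly with a low value. They report only what shows in the picture. A call takes as long as a camera call. They do not tell look-alikes from the thing itself.
- boxes_of(target, picture): "position" ([column, row] as shares, 0 to 1, of the picture: columns of its width, rows of its height, amid what is visible of it).
- mark_of(target, picture): "position" ([column, row] as shares, 0 to 1, of the picture: columns of its width, rows of its height: a listed point, or the origin of a listed thing).
The state is a dict: "clock": time; "joint_pos": joint angles; "qvel": joint speeds; "effort": joint torques, N m; "tool_pos": TCP position; "ee_rot": TCP orientation; "force": force on the tool from outside, world axes, zero at the start; "ft_torque": the same for the moment, N m; "width": finger opening in m; "gripper_force": force on a finger pad.
Only numpy, scipy, OpenCV 4.12 (cv2) and the standard library are available. Lean on these libraries where they do the work, as an engineer would, in place of code of your own. Each camera call takes 0.05 s, during which the arm holds its last target. There are 200 camera calls.

## Working session

There is one attempt and no reset: what is moved stays moved. The work goes in short steps, Python scripts to look and compute and a tool call to move; the robot and the scene stay as the last step left them, time stands still between calls to the robot, and variables do not carry over. Pictures are saved under pics/ and viewed, at most 10 in all, crops included, and the job is handed in when it is done.

Besides the shell and the picture viewer there is one more tool, called after "Emit:" in YAML: its name, and indented under it one key for each argument. play_rows: Moves the arm, as the interface text tells. Its arguments: {"type":"object","properties":{"rot":{"type":"array"},"delta_pos":{"type":"array"},"gripper":{"type":"array"},"newtons":{"type":"number"}},"required":["rot","delta_pos","gripper"]}

```bash
mkdir -p pics; cat > h.py <<'E'
import numpy as np,cv2
from scipy.spatial.transform import Rotation as R
from rig import *
def rotm(o):
    o=np.array(o,float)
    if o.shape==(3,3): return o
    return R.from_euler('xyz',o).as_matrix() if o.size==3 else R.from_quat(o).as_matrix()
def ray(s,px):
    u=cv2.undistortPoints(np.array([[px]],float),np.array(s['K']),np.array(s['distortion']))[0,0]
    return np.array(s['position']),rotm(s['orientation'])@np.array([u[0],-u[1],-1])
def atz(s,px,z):
    p,d=ray(s,px); return p+d*(z-p[2])/d[2]
E
python3 - <<'E'
from h import *
print(get_state())
for n in("scene","top"):
    s=snapshot(n); cv2.imwrite(f"pics/{n}0.png",s['pixels']); print(n,s['position'],s['orientation'])
    for t,z in(("green_bin_pad",.218),("green_bin",0),("grey_bin",0),("dispenser",0),("nail_brush",0),("sugar_bowl",0)):
        for m in mark_of(t,s)[:3]:
            px=np.array(m['position'])*[560,420]; print(t,round(m['p'],2),px.round(),atz(s,px,z).round(3))
E
```

```text
{'clock': 0.0, 'joint_pos': array([ 1.05904075e+00,  2.76597480e-01,  1.50614715e+00,  3.86066953e-05,
        1.36071669e+00, -1.20997582e-01]), 'qvel': array([-0.00085534, -0.00014313, -0.00053367, -0.00011685, -0.00064925,
        0.0005582 ]), 'effort': array([-7.78615340e-04, -4.16770577e+01, -2.45801461e+01, -6.48999753e-05,
        1.08499537e-02,  1.78137901e-05]), 'tool_pos': array([0.21874632, 0.53120405, 0.24143271]), 'ee_rot': array([-3.13974221e+00, -2.63019248e-04,  2.75082633e+00]), 'force': array([-0.60842701,  0.31913694, -1.14308356]), 'ft_torque': array([ 0.0363316 , -0.02128237,  0.00146032]), 'gripper_force': 0.0, 'width': 0.08557447767288073}
scene [0.74011806 0.26581132 1.03311013] [ 0.29775205 -0.004042    2.61721072]
green_bin_pad 0.91 [362. 264.] [0.521 0.24  0.218]
dispenser 0.83 [407. 349.] [0.482 0.477 0.   ]
nail_brush 0.69 [300. 153.] [ 0.436 -0.137  0.   ]
nail_brush 0.23 [227. 138.] [ 0.603 -0.291  0.   ]
sugar_bowl 0.84 [227. 139.] [ 0.605 -0.288  0.   ]
sugar_bowl 0.73 [177. 115.] [ 0.701 -0.438  0.   ]
top [0.39801617 0.02736247 1.37610198] [ 0.14168391 -0.02224261 -1.55716537]
green_bin_pad 0.9 [203. 230.] [0.511 0.236 0.218]
green_bin 0.64 [209. 215.] [0.582 0.255 0.   ]
dispenser 0.87 [137. 246.] [0.478 0.484 0.   ]
nail_brush 0.59 [326. 263.] [ 0.429 -0.134  0.   ]
sugar_bowl 0.97 [417. 186.] [ 0.692 -0.44   0.   ]
sugar_bowl 0.69 [370. 209.] [ 0.61  -0.282  0.   ]
```

View pics/scene0.png

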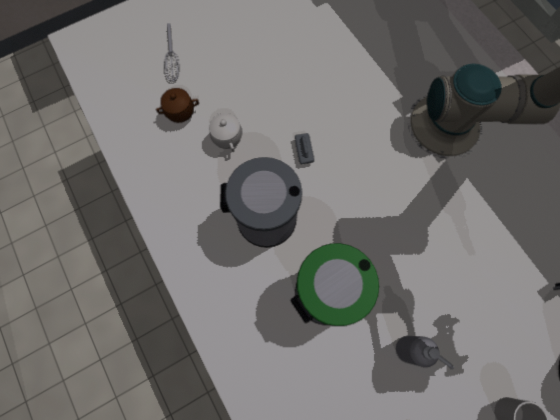

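View pics/top0.png

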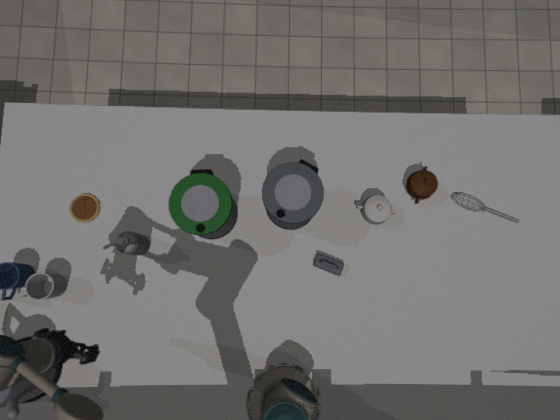

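The scene picture shows the green lid around (338,285) with its dark pad at (365,265). In the top view the pad is at (200,228) and the hinge at (203,172), and the networks agree. Next I refine from the lid's colour outline.

```bash
python3 - <<'E'
from h import *
for n in("scene","top"):
    s=snapshot(n); im=s['pixels']; h=cv2.cvtColor(im,cv2.COLOR_BGR2HSV)
    g=cv2.inRange(h,(45,120,40),(80,255,255))
    c=max(cv2.findContours(g,0,2)[0],key=cv2.contourArea)
    hull=cv2.convexHull(c)[:,0]
    P=np.array([atz(s,p.astype(float),.213)[:2] for p in hull])
    A=np.c_[2*P,np.ones(len(P))]; q=np.linalg.lstsq(A,(P**2).sum(1),rcond=None)[0]
    cen=q[:2]; r=np.sqrt(q[2]+cen@cen)
    m=cv2.fillPoly(np.zeros(g.shape,np.uint8),[hull],1)
    ys,xs=np.nonzero((m>0)&(h[...,2]<45)); pad=atz(s,(np.median(xs),np.median(ys)),.218)[:2]
    print(n,'centre',cen.round(4),'r',r.round(4),'pad',np.median(xs),np.median(ys),len(xs),pad.round(4),'d',np.linalg.norm(pad-cen).round(4),'dir',((pad-cen)/np.linalg.norm(pad-cen)).round(3))
E
```

```text
scene centre [0.5872 0.249 ] r 0.0863 pad 363.0 266.0 118 [0.5206 0.2455] d 0.0667 dir [-0.999 -0.052]
top centre [0.5869 0.2457] r 0.0864 pad 201.0 227.0 71 [0.5193 0.2406] d 0.0677 dir [-0.997 -0.075]
```

Emit:
play_rows:
  rot:
    - [0, 0, 0]
    - [0, 0, 0]
    - [0, 0, 0]
    - [0, 0, 0]
    - [0, 0, 0]
  delta_pos:
    - [0.03, -0.03, 0.04]
    - [0.07, -0.07, 0.06]
    - [0.11, -0.11, 0.06]
    - [0.155, -0.15, 0.06]
    - [0.195, -0.19, 0.06]
  gripper: [0, 0, 0, 0, 0]

```text
clock: 1.42
tool_pos: [0.4154, 0.3403, 0.3026]
ee_rot: [3.141, 0.001, 2.751]
force: [-0.2, 0.4, -0.3]
width: 0.0004
gripper_force: 0.0
```

Emit:
play_rows:
  rot:
    - [0, 0, 0]
    - [0, 0, 0]
    - [0, 0, 0]
    - [0, 0, 0]
    - [0, 0, 0]
  delta_pos:
    - [0.04, -0.037, 0]
    - [0.08, -0.074, -0.01]
    - [0.105, -0.099, -0.02]
    - [0.105, -0.099, -0.04]
    - [0.105, -0.099, -0.04]
  gripper: [0, 0, 0, 0, 0]

```text
clock: 2.05
tool_pos: [0.5184, 0.2419, 0.2607]
ee_rot: [-3.139, -0.003, 2.75]
force: [-0.2, 0.5, -0.5]
width: 0.0003
gripper_force: 0.0
```

```bash
python3 - <<'E'
from h import *
st=get_state(); print(st['tool_pos'],st['ee_rot'],st['width'],st['force'],st['clock'])
for n in("wrist","scene"):
    s=snapshot(n); cv2.imwrite(f"pics/{n}1.png",s['pixels'])
    for m in mark_of("green_bin_pad",s)[:2]:
        px=np.array(m['position'])*[560,420]; print(n,round(m['p'],2),px.round(),atz(s,px,.218).round(4))
E
```

```text
[0.51836316 0.24190367 0.26072278] [-3.13927050e+00 -3.09361994e-03  2.74973613e+00] 0.00025499771250667716 [-0.16932051  0.45359704 -0.48744315] 2.05
wrist 0.63 [278. 252.] [0.5186 0.2426 0.218 ]
scene 0.82 [364. 265.] [0.5176 0.2445 0.218 ]
scene 0.54 [301. 149.] [ 0.4938 -0.0598  0.218 ]
```

View pics/wrist1.png

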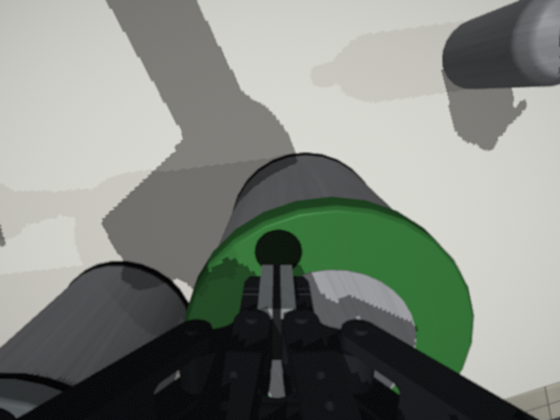

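The wrist view shows the fingertips (about (275,270)) right at the dark pad (278,250), and the measured pad matches the TCP within 1 mm. Descending.

Emit:
play_rows:
  rot:
    - [0, 0, 0]
    - [0, 0, 0]
    - [0, 0, 0]
    - [0, 0, 0]
    - [0, 0, 0]
  delta_pos:
    - [0, 0, -0.015]
    - [0, 0, -0.026]
    - [0, 0, -0.029]
    - [0, 0, -0.031]
    - [0, 0, -0.032]
  gripper: [0, 0, 0, 0, 0]

```text
clock: 2.88
tool_pos: [0.5192, 0.2427, 0.2304]
ee_rot: [3.141, 0.0, 2.751]
force: [0.8, -0.6, 0.7]
width: -0.0002
gripper_force: 0.0
```

Emit:
play_rows:
  rot:
    - [0, 0, 0]
    - [0, 0, 0]
    - [0, 0, 0]
    - [0, 0, 0]
    - [0, 0, 0]
  delta_pos:
    - [0, 0, -0.001]
    - [0, 0, -0.002]
    - [0, 0, -0.003]
    - [0, 0, -0.004]
    - [0, 0, -0.004]
  gripper: [0, 0, 0, 0, 0]

```text
clock: 3.5
tool_pos: [0.5191, 0.2427, 0.2269]
ee_rot: [3.141, 0.0, 2.751]
force: [-1.4, -0.2, 5.0]
width: 0.0002
gripper_force: 2.3
```

Emit:
play_rows:
  rot:
    - [0, 0, 0]
    - [0, 0, 0]
    - [0, 0, 0]
    - [0, 0, 0]
    - [0, 0, 0]
  delta_pos:
    - [0, 0, -0.001]
    - [0, 0, -0.002]
    - [0, 0, -0.003]
    - [0, 0, -0.0035]
    - [0, 0, -0.0035]
  gripper: [0, 0, 0, 0, 0]

```text
clock: 4.12
tool_pos: [0.5189, 0.2427, 0.2234]
ee_rot: [3.141, 0.0, 2.751]
force: [-2.7, -0.5, 5.2]
width: -0.0001
gripper_force: 2.8
```

Emit:
play_rows:
  rot:
    - [0, 0, 0]
    - [0, 0, 0]
    - [0, 0, 0]
    - [0, 0, 0]
    - [0, 0, 0]
  delta_pos:
    - [0, 0, -0.0005]
    - [0, 0, -0.001]
    - [0, 0, -0.001]
    - [0, 0, -0.001]
    - [0, 0, -0.001]
  gripper: [0, 0, 0, 0, 0]

```text
clock: 4.75
tool_pos: [0.5189, 0.2427, 0.2225]
ee_rot: [3.141, 0.0, 2.751]
force: [-1.6, -1.0, 5.5]
width: 0.0001
gripper_force: 2.9
```

Emit:
play_rows:
  rot:
    - [0, 0, 0]
    - [0, 0, 0]
    - [0, 0, 0]
    - [0, 0, 0]
    - [0, 0, 0]
  delta_pos:
    - [0, 0, 0.05]
    - [-0.03, 0, 0.1]
    - [-0.08, 0, 0.13]
    - [-0.13, 0, 0.15]
    - [-0.18, 0, 0.16]
  gripper: [0, 0, 0, 0, 0]

```text
clock: 5.38
tool_pos: [0.338, 0.2428, 0.3826]
ee_rot: [3.14, 0.001, 2.75]
force: [0.3, 1.0, 0.8]
width: -0.0003
gripper_force: 0.0
```

Emit:
play_rows:
  rot:
    - [0, 0, 0]
    - [0, 0, 0]
    - [0, 0, 0]
    - [0, 0, 0]
    - [0, 0, 0]
  delta_pos:
    - [-0.02, 0, 0]
    - [-0.03, 0, 0]
    - [-0.03, 0, 0]
    - [-0.03, 0, 0]
    - [-0.03, 0, 0]
  gripper: [0, 0, 0, 0, 0]

```text
clock: 6.0
tool_pos: [0.31, 0.2427, 0.3813]
ee_rot: [-3.141, -0.001, 2.75]
force: [0.1, -0.4, -0.3]
width: -0.0
gripper_force: 0.0
```

```bash
python3 - <<'E'
from h import *
for n in("scene","top"):
    s=snapshot(n); cv2.imwrite(f"pics/{n}2.png",s['pixels'])
E
```

```text
(no output)
```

View pics/scene2.png

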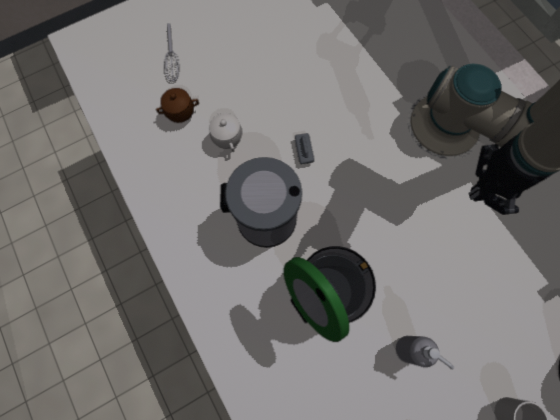

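The green lid stands open (lid about (316,300), rim at (338,285)), with everything else unmoved. I'll wait briefly and check that it has settled.

Emit:
play_rows:
  rot:
    - [0, 0, 0]
    - [0, 0, 0]
    - [0, 0, 0]
    - [0, 0, 0]
    - [0, 0, 0]
  delta_pos:
    - [0, 0, 0]
    - [0, 0, 0]
    - [0, 0, 0]
    - [0, 0, 0]
    - [0, 0, 0]
  gripper: [0, 0, 0, 0, 0]

```text
clock: 6.72
tool_pos: [0.309, 0.2427, 0.3819]
ee_rot: [3.141, 0.0, 2.751]
force: [-0.5, -0.7, 0.1]
width: 0.0
gripper_force: 0.0
```

```bash
python3 - <<'E'
from h import *
for n in("scene","top"):
    s=snapshot(n); d=cv2.absdiff(s['pixels'],cv2.imread(f"pics/{n}2.png")).max(2)
    print(n,(d>40).sum()); cv2.imwrite(f"pics/{n}3.png",s['pixels'])
a,b=cv2.imread("pics/top0.png"),cv2.imread("pics/top3.png")
cv2.imwrite("pics/cmp.png",np.hstack([a[130:300,60:450],b[130:300,60:450]]))
E
```

```text
scene 1071
top 386
```

View pics/cmp.png

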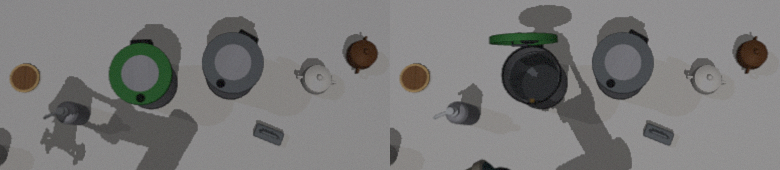

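The right half shows the green lid nearly upright, with the other objects in place. It moved a little between the last two pictures, so I'll wait once more.

Emit:
play_rows:
  rot:
    - [0, 0, 0]
    - [0, 0, 0]
    - [0, 0, 0]
    - [0, 0, 0]
    - [0, 0, 0]
  delta_pos:
    - [0, 0, 0]
    - [0, 0, 0]
    - [0, 0, 0]
    - [0, 0, 0]
    - [0, 0, 0]
  gripper: [0, 0, 0, 0, 0]

```text
clock: 7.45
tool_pos: [0.309, 0.2427, 0.3818]
ee_rot: [3.141, 0.0, 2.751]
force: [0.2, -0.3, 0.3]
width: 0.0003
gripper_force: 0.0
```

```bash
python3 - <<'E'
from h import *
ok=1
for n in("scene","top"):
    s=snapshot(n); d=cv2.absdiff(s['pixels'],cv2.imread(f"pics/{n}3.png")).max(2)
    k=(d>40).sum(); print(n,k); ok&=k<60
if ok: print(hand_in())
E
```

```text
scene 0
top 0
the job is handed in; nothing more can be done
None
```

The green bin's lid was released by pressing its pad (about 5.5 N) and sprang open by itself; it was still in the last pictures, the grey bin stayed shut, nothing else looked moved, and the job was handed in at about 7.5 s.

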